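# Release and push out the round filter's slide

## Task

Take the pin tool from its stand and use it to press the recessed button of the filter holder with the round filter. Keep the button held down with the tool while you push that slide all the way out to its stop, then put the tool back upright in its stand. Leave the slide with the square filter closed.

Things in the scene. Friction and masses are not known exactly. Their poses are not given: they have to be found in the camera images.
- tool_handle (a point): centre of the pin tool's grey square handle, 20 x 20 mm and 50 mm tall (x and y axes square to its faces, z up). Below the handle a steel flange, 36 mm wide, 5 mm thick, underside 30 mm below this point; then a pin 7 mm thick, 50 mm long. About 60 g. It stands upright, flange resting on the stand, pin hanging in the hole.
- tool_tip (a point): lower end of the tool's pin, 80 mm below the centre of the handle
- stand_hole (a point): centre of the hole in the top plate of the fixed aluminium stand (64 x 64 mm, top at z = 60 mm; the hole is 20 mm wide and goes through; 46 mm free below the plate). The tool is home when its pin hangs in the hole and its flange rests on this plate.
- round_holder: fixed aluminium filter holder, 130 (x) x 80 x 38 mm, rails 23 mm high; origin: centre of its underside, axes as those of the well. Its slide has a ROUND filter frame 34 mm wide, 37 mm toward -x of the origin; the well is 15 mm toward +x. Two alike holders, told apart by the frame's shape, may stand left or right.
- round_well (a point): centre of the mouth of the well (straight round hole, 18 mm wide) in the boss of the slide with the round filter; boss 36 x 46 mm, 20 mm high, top at z = 34 mm. Rides with the slide. Its x axis points inward along the slide, z up; the slide comes OUT along -x (the end with the upright pull lip, roughly toward the robot).
- round_press (a point): top centre of the steel release button at the bottom of that well, 14 mm below the well's mouth when up. It rides with the slide.
- round_button (a joint): how far that button is pressed, m: 0 up, 0.008 fully down (hard stop). A spring pushes it back, 5 N when fully down. The slide is locked while the button is less than about 4 mm down; a second catch half-way out locks it again if the button is let up too early.
- round_slide (a joint): how far the slide with the round filter is out, m: 0 closed, 0.045 fully out (hard stop). Once unlocked it takes about 2 N to push, by the pin against the wall of the well, and stays where it is left.
- square_well (a point): the same point on the other holder, whose filter has a SQUARE frame (34 x 34 mm); same sizes and directions. Leave it closed.
- square_slide (a joint): how far the slide with the square filter is out, m: 0 closed
Things that resemble listed ones, but are neither listed nor needed, are in the scene too. What is shaped like the part that bears tool_handle but brown is not meant.

How it is judged:
On the way, in this order (a step that is already met when the one before it is completed fails the run):
1. the pin's tip holds the round filter's button down (more than 3.5 mm) while the slide is still in (value of joint round_button above 0.0035 m and value of joint round_slide below 0.01 m and distance between tool_tip and round_press below 0.013 m), for 0.1 s.
2. the slide is pushed out to within 8 mm of its stop, the tip still holding the button down (value of joint round_slide above 0.037 m and value of joint round_button above 0.003 m and distance between tool_tip and round_press below 0.013 m), for 0.05 s.
At the end, for the whole second after the job is handed in: The round filter's slide is out to within 8 mm of its stop and its button is up again (less than 2 mm down); the square filter's slide is closed (within 4 mm); the tool stands upright (within 10 degrees) in its stand, its flange down on the top plate (within 6 mm) and its pin in the hole (value of joint round_slide above 0.037 m and value of joint round_button below 0.002 m and value of joint square_slide below 0.004 m and horizontal distance between tool_tip and stand_hole below 0.012 m and height (world z) of tool_tip between 0.005 and 0.016 m and angle between tool_handle's own z axis and vertical below 0.17 rad); the robot touches nothing.
It fails at once if the slide with the square filter was moved out by more than 4 mm (value of joint square_slide above 0.004 m).
It also fails if it takes over 53 s, if anything falls off the work surface, if the arm or the gripper's body presses on something with over 40 N, if the wrist force passes 120 N, or if a joint passes its speed limit or range.

## Robot

A 6-joint arm with a two-finger parallel gripper is mounted at the origin on a cart in front of the work surface, level with it; the furniture and walls round the work are solid. World frame = base frame: x ahead of the robot, y to its left, z up, the work surface at z = 0. Lengths are in m, angles in rad, forces in N, time in s.
With the tool pointing down it reaches from about 0.35 to 0.775 m from the base axis. Payload 5.5 kg.
Tool frame: the origin (TCP) lies midway between the tips of the shut fingers; the grasp point (between the pads) lies 19 mm behind it; x points along the fingers, y is the direction in which the jaws open and shut, and the axes are right-handed (so a half turn about x gives the same grasp; the last joint's range is limited). The gripper opens to 85 mm and grips with 20 to 120 N. Pads are 22 mm wide; open, the fingers measure 114 mm over their backs; the gripper's body (76 mm by 85 mm) begins 54 mm behind the grasp point. The pads swing forward as they close: fully open they stand 13 mm farther back than shut.
Start: joints at [1.205, 0.313, 0.046, 1.304, 0, 1.431], TCP at [0.129, 0.56, 0.231] pointing down, gripper open.
Joint ranges: [-2.76, 2.76], [-0.86, 1.69], [-1.03, 1.26], [-2.2, 2.34], [-1.47, 1.5], [-3.14, 3.14]. Speed limits (rad/s): [2.57, 2.57, 3.14, 3.14, 3.14, 3.14].

## Interface

Orientations are given as a unit quaternion [w, x, y, z].
In Python, from workcell import env, optics, order, models gives the robot as it stands. The module is installed in compiled form; this text tells all that it offers.
- The arm moves only by the tool servo_tool, never from a script. Its argument "moves" is a list of rows, each a list of 5 numbers: the shift along the tool's x, y, z in cm, then the turn about the tool's x in rad, then the closure, from -1 (fully open) to 1 (shut). A call has exactly 10 rows; each row shifts and turns the commanded pose from where the row before left it, along the tool's axes as they then stand; what a row does not reach is not made up. A row lasts 1/8 s, in which the tool goes at most 62.5 mm and 10.7 degrees, less where a joint would pass 70% of its speed; a pose out of reach is approached as far as the arm can. A call is refused whole if a number of a shift passes 6.25 or a number of a turn 0.188, either way. A call with a gripper value outside its range is refused whole. The fingers move at their own pace and stop on an object; "grip_force" is the grip in N (left out, the last holds). Time passes only in rows, so rows that do not move let the fingers close, or fill a call up. It gives the time, the measured TCP pose, the force and the opening at its end, in the units of the state.
- env.get_state(): the state, without advancing time (a new reading comes with each control period).
- optics.read_camera(name): name is "side" or "top" or "wrist"; returns a dict with "pixels" (384x512x3 uint8, blue, green, red), "vertical_fov" (degrees; the focal length in pixels is half the picture's height over the tangent of half this angle, whatever the lens; pixels are square), "cx", "cy" (the principal point, pixels), "extrinsics" (4x4, takes a point from world to camera coordinates). Camera axes: x right, y up, looking along -z (the intrinsics and any distortion apply to the point x, -y, -z); pixel columns grow to the right and rows downward; lengths in m; the calibration is good to about 2 mm. A picture is of the moment at which its call begins. There is no depth.
- order.hand_in(): hands the job in, once; it reports no verdict.
Trained networks look in a picture, given as the dict that the camera call returned (one of the last four; its "shot" number tells which), for a name from the list of things; names that differ only in an ending like _2 or _b are one class to them, and where a whole thing is asked for, a point or a joint stands for the part that bears it (a point fixed in the world has none). Each returns a list of dicts, best first, with "conf" (0 to 1); they miss things now and then, are a little off and sometimes report something else, mostly with a low value. They report only what shows in the picture. A call takes as long as a camera call. They do not tell look-alikes from the thing itself.
- models.outline_of(name, picture): "pixels" (384x512 bool, what is visible of it) and "location" ([column, row] in pixels, amid what is visible of it).
- models.pinpoint(name, picture): "location" ([column, row] in pixels: a listed point, or the origin of a listed thing).
The state is a dict: "clock": time; "joint_pos": joint angles; "qvel": joint speeds; "tau": joint torques, N m; "tcp_pos": TCP position; "orientation": TCP orientation; "wrist_force": force on the tool from outside, world axes, zero at the start; "ft_torque": the same for the moment, N m; "finger_gap": finger opening in m.
Only numpy, scipy, OpenCV 4.12 (cv2) and the standard library are available. Lean on these libraries where they do the work, as an engineer would, in place of code of your own. Each camera call takes 0.05 s, during which the arm holds its last target.

## Working session

There is one attempt and no reset: what is moved stays moved. The work goes in short steps, Python scripts to look and compute and a tool call to move; the robot and the scene stay as the last step left them, time stands still between calls to the robot, and variables do not carry over. Pictures are saved under pics/ and viewed, and the job is handed in when it is done.

Besides the shell and the picture viewer there is one more tool, called after "Request:" as a command line: name --pt "numbers of a row" for each row, then --argument value for the rest. servo_tool: Moves the arm, as the interface text tells. Its arguments: {"type":"object","properties":{"moves":{"type":"array"},"grip_force":{"type":"number"}},"required":["moves"]}

```bash
mkdir -p pics; ls; cat > h.py <<'E'
from workcell import env, optics, order, models
import numpy as np, cv2
def shot(n,f):
    p=optics.read_camera(n); cv2.imwrite('pics/'+f,p['pixels']); return p
def cam(p):
    f=192/np.tan(np.radians(p['vertical_fov'])/2); return f,np.array(p['extrinsics'])
def ray(p,uv):
    f,E=cam(p); d=np.array([(uv[0]-p['cx'])/f,-(uv[1]-p['cy'])/f,-1.]); R=E[:3,:3]; return -R.T@E[:3,3], R.T@d
def atz(p,uv,z):
    o,d=ray(p,uv); return o+d*(z-o[2])/d[2]
def proj(p,X):
    f,E=cam(p); c=E[:3,:3]@np.array(X)+E[:3,3]; return np.array([p['cx']+f*c[0]/-c[2],p['cy']-f*c[1]/-c[2]])
E
python3 - <<'E'
from h import *
s=env.get_state(); print(s)
for n in ['side','top','wrist']:
    p=shot(n,n+'0.png'); print(n,{k:v for k,v in p.items() if k not in('pixels','extrinsics')}); print(np.round(p['extrinsics'],3).tolist())
    for t in ['tool_handle','tool_tip','stand_hole','round_holder','round_well','square_well','round_press']:
        try:
            for r in models.pinpoint(t,p): print(n,t,np.round(r['location'],1),round(r['conf'],2))
        except Exception as e: print(n,t,e)
E
```

```text
pics
{'clock': 0.0, 'joint_pos': array([1.20538662e+00, 3.14013027e-01, 4.49878459e-02, 1.30361461e+00,
       2.33716459e-05, 1.43120442e+00]), 'qvel': array([ 1.30905954e-03,  5.89141964e-04, -5.64614161e-04, -6.99525096e-04,
       -7.67170976e-05, -1.29822103e-03]), 'tau': array([ 1.29867320e-03, -4.80627608e+01,  2.98533136e+01,  1.94383529e-02,
       -3.15088591e-04,  2.32055612e-06]), 'tcp_pos': array([0.12855765, 0.55991899, 0.23040533]), 'orientation': array([ 0.70243319,  0.07904006,  0.70277485, -0.08029812]), 'wrist_force': array([ 0.79388941, -0.11840864, -0.67739619]), 'ft_torque': array([-0.01235011,  0.04401535,  0.03242371]), 'finger_gap': 0.08557320105067934}
side {'vertical_fov': 55.524113418074606, 'cx': 255.4542147195993, 'cy': 192.18368767404831, 'shot': 1}
[[0.945, -0.326, 0.003, -0.53], [0.128, 0.379, 0.917, -0.099], [-0.3, -0.866, 0.4, -0.933], [0.0, 0.0, 0.0, 1.0]]
side tool_handle [287.8 246.2] 0.93
side tool_handle [232.9 230.4] 0.92
side tool_handle [269.6 220.3] 0.84
side tool_tip [271.7 247.9] 0.63
side tool_tip [232.7 259. ] 0.59
side tool_tip [283.9 
[... 272 characters left out ...]
53.1907113609208, 'cy': 194.63117661483264, 'shot': 2}
[[0.009, -1.0, 0.001, -0.139], [0.984, 0.009, 0.176, -0.51], [-0.176, -0.001, 0.984, -0.832], [0.0, 0.0, 0.0, 1.0]]
top tool_handle [319.8 236.3] 0.69
top tool_handle [316.4 195.2] 0.65
top tool_handle [364.9 199.7] 0.46
top stand_hole [314.6 201.1] 0.8
top stand_hole [167.9 181.5] 0.73
top stand_hole [170.5 191.5] 0.5
top round_well [163.2 180.4] 0.94
top square_well [231.5 164.4] 0.83
top round_press [229.6 163.1] 0.19
wrist {'vertical_fov': 71.0382557585952, 'cx': 253.40327712980493, 'cy': 187.59432624740532, 'shot': 3}
[[0.225, 0.974, -0.0, -0.575], [-0.934, 0.215, -0.285, 0.037], [-0.278, 0.064, 0.959, -0.379], [0.0, 0.0, 0.0, 1.0]]
```

View pics/top0.png

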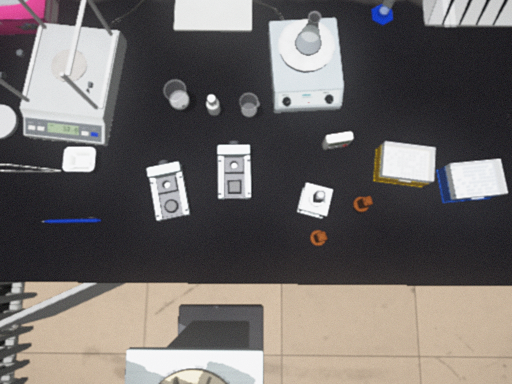

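View pics/side0.png

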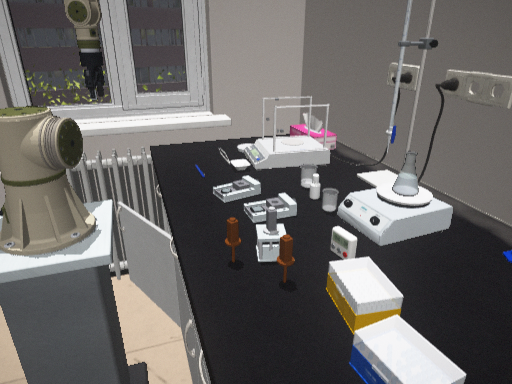

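View pics/wrist0.png

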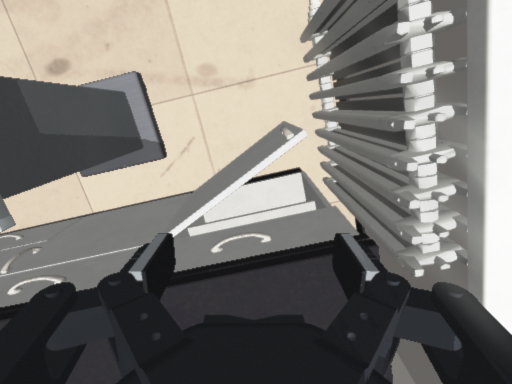

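The top view shows the candidates: grey tool in the white stand at (316,200), and brown look-alikes at (318,238) and (362,204). The holder with a round frame is on the left at (168,190), and the square one is at (234,172). In the side view the grey handle is at (271,218), and the brown ones are at (233,231) and (287,247). I'll check with close crops and measure.

```bash
python3 - <<'E'
from h import *
p=optics.read_camera('top'); q=optics.read_camera('side')
a=cv2.resize(p['pixels'][130:255,130:400],None,fx=2.9,fy=2.9,interpolation=cv2.INTER_CUBIC)
b=cv2.resize(q['pixels'][170:290,200:310],None,fx=5,fy=5,interpolation=cv2.INTER_CUBIC)
cv2.imwrite('pics/c1.png',a);cv2.imwrite('pics/c2.png',b)
for n,t in (('hole/handle',(316,200)),):pass
for name,z in (('tool_handle',.115),('stand_hole',.06),('round_well',.034),('square_well',.034),('round_holder',0.0),('square_slide',.03)):
    for c,P in(('top',p),('side',q)):
        for f in(models.pinpoint,models.outline_of):
            try:
                for r in f(name,P): print(name,c,f.__name__,np.round(r['location'],1),round(r['conf'],2),np.round(atz(P,r['location'],z),4))
            except Exception as e: print(name,e)
E
```

```text
tool_handle top call [338.4 243.4] 0.62 [ 0.3943 -0.3174  0.115 ]
tool_handle top call [320.4 195.3] 0.52 [ 0.4982 -0.2814  0.115 ]
tool_handle top call [349.9 210.8] 0.5 [ 0.4647 -0.3446  0.115 ]
tool_handle top call [318.5 200. ] 0.62 [ 0.4878 -0.277   0.115 ]
tool_handle top call [335.2 240.9] 0.53 [ 0.3996 -0.3108  0.115 ]
tool_handle top call [351.6 209.9] 0.52 [ 0.4667 -0.3483  0.115 ]
tool_handle side call [264.8 250. ] 0.89 [ 0.4286 -0.4311  0.115 ]
tool_handle side call [271.9 217.5] 0.63 [ 0.4856 -0.32    0.115 ]
tool_handle side call [233.2 261.2] 0.47 [ 0.3666 -0.4463  0.115 ]
tool_handle side call [264.9 250.2] 0.93 [ 0.4285 -0.4318  0.115 ]
tool_handle side call [271.9 223.4] 0.58 [ 0.4762 -0.3438  0.115 ]
tool_handle side call [235.4 258.6] 0.49 [ 0.3722 -0.4401  0.115 ]
tool_handle side call [266.6 206.9] 0.36 [ 0.4929 -0.2694  0.115 ]
stand_hole top call [312.8 206.4] 0.89 [ 0.4817 -0.2733  0.06  ]
stand_hole side call [270.6 232.3] 0.64 [ 0.4966 -0.2871  0.06  ]
stand_hole side call [276.4 243.3] 0.97 [ 0.4914 -0.3342  0.06  ]
round_well top call [166.2 193.8] 0.75 
[... 196 characters left out ...]
7  -0.0912  0.034 ]
round_holder top call [167.2 196.1] 0.8 [0.5132 0.0802 0.    ]
round_holder top call [165.6 189.6] 0.64 [0.5297 0.085  0.    ]
round_holder side call [234.7 194.1] 0.78 [0.5156 0.0707 0.    ]
round_holder side call [240.4 189.4] 0.62 [ 0.5436  0.1011 -0.    ]
square_slide it knows: round_holder, round_press, round_well, square_well, stand_hole, tool_handle, tool_tip
square_slide top call [231.8 178.7] 0.89 [ 0.5525 -0.0821  0.03  ]
square_slide it knows: round_holder, round_press, round_well, square_well, stand_hole, tool_handle, tool_tip
square_slide side call [268.2 203.8] 0.62 [ 0.5672 -0.0886  0.03  ]
square_slide side call [271.1 222.9] 0.58 [ 0.5343 -0.1951  0.03  ]
```

View pics/c1.png

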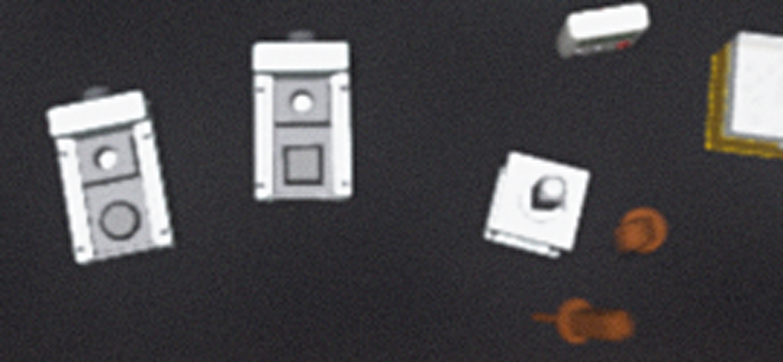

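View pics/c2.png

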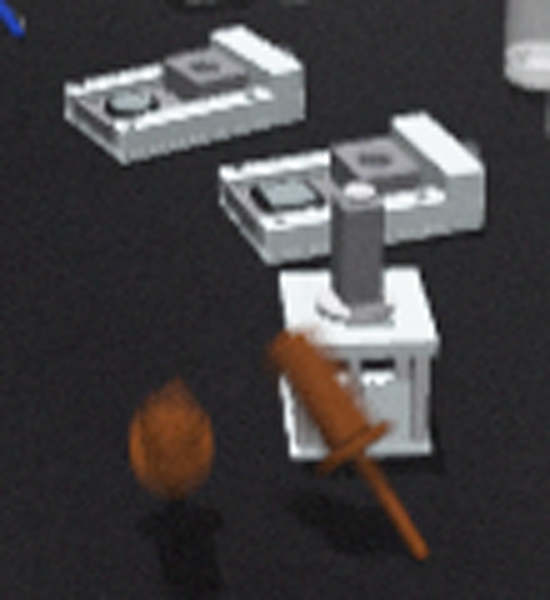

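```bash
cat >> h.py <<'E'
from scipy.spatial.transform import Rotation as R
def pose():
    s=env.get_state(); q=s['orientation']; return s['tcp_pos'],R.from_quat([q[1],q[2],q[3],q[0]]).as_matrix(),s
E
python3 - <<'E'
from h import *
t,M,s=pose(); print(np.round(M,3)); 
p=optics.read_camera('wrist'); E=np.array(p['extrinsics']); c=-E[:3,:3].T@E[:3,3]
print('cam in tool',np.round(M.T@(c-t),4),'axes in tool\n',np.round(M.T@E[:3,:3].T,3))
p=optics.read_camera('top'); q=optics.read_camera('side')
for n,P in(('top',p),('side',q)):
    E=np.array(P['extrinsics']); print(n,-E[:3,:3].T@E[:3,3])
# stand plate centre, wells
print(atz(p,(316.2,199.7),.06),atz(q,(271.6,231.6),.06))
print('rw',atz(p,(130+106/2.9,130+158/2.9),.034),atz(q,(200+208/5,170+66/5),.034))
print('sq',atz(p,(130+301/2.9,130+102/2.9),.034),atz(q,(200+376/5,170+160/5),.034))
def aX(P): return [np.round(x,3) for x in ray(P[0],P[1])]
E
```

```text
[[ 0.     0.224  0.975]
 [ 0.     0.975 -0.224]
 [-1.     0.    -0.   ]]
cam in tool [-0.1425  0.0003 -0.072 ] axes in tool
 [[ 0.     0.285 -0.959]
 [ 1.     0.     0.001]
 [ 0.001 -0.959 -0.285]]
top [ 0.35625778 -0.13524446  0.90898959]
side [ 0.23327093 -0.94328504  0.46483898]
[ 0.4975604  -0.28151313  0.06      ] [ 0.49984228 -0.28494349  0.06      ]
rw [0.53578818 0.07511305 0.034     ] [0.53877461 0.07083723 0.034     ]
sq [ 0.58544151 -0.08656801  0.034     ] [ 0.58673368 -0.09177561  0.034     ]
```

```bash
cat > plan.py <<'E'
import numpy as np
from scipy.spatial.transform import Rotation as R
from h import pose
def rows(dworld,turns,n,clos,M=None):
    # dworld total world shift over n rows, turns total
    M=pose()[1] if M is None else M
    out=[]
    for i in range(n):
        v=M.T@(np.array(dworld)/n)*100
        out.append([round(float(x),2) for x in v]+[round(turns/n,3),clos]); M=M@R.from_rotvec([turns/n,0,0]).as_matrix()
    return out,M
def yaw(): 
    M=pose()[1]; return np.arctan2(M[1,1],M[0,1])
E
python3 - <<'E'
from plan import *
t,M,s=pose()
print(yaw())
r,M=rows(np.array([.45,.2,.23])-t,1.62,9,-1)
print(r)
r,M=rows(np.array([.498,-.283,.20])-np.array([.45,.2,.23]),0,9,-1,M);print(r)
E
```

```text
1.3449942080146557
[[0.01, -3.1, 4.38, 0.18, -1], [0.01, -2.27, 4.86, 0.18, -1], [0.01, -1.36, 5.19, 0.18, -1], [0.01, -0.41, 5.35, 0.18, -1], [0.01, 0.55, 5.34, 0.18, -1], [0.01, 1.5, 5.15, 0.18, -1], [0.01, 2.4, 4.8, 0.18, -1], [0.01, 3.22, 4.29, 0.18, -1], [0.01, 3.93, 3.65, 0.18, -1]]
[[0.33, 1.97, 5.02, 0.0, -1], [0.33, 1.97, 5.02, 0.0, -1], [0.33, 1.97, 5.02, 0.0, -1], [0.33, 1.97, 5.02, 0.0, -1], [0.33, 1.97, 5.02, 0.0, -1], [0.33, 1.97, 5.02, 0.0, -1], [0.33, 1.97, 5.02, 0.0, -1], [0.33, 1.97, 5.02, 0.0, -1], [0.33, 1.97, 5.02, 0.0, -1]]
```

Request:
servo_tool --pt "0 -3.1 4.4 0.18 -1" --pt "0 -2.3 4.9 0.18 -1" --pt "0 -1.4 5.2 0.18 -1" --pt "0 -0.4 5.3 0.18 -1" --pt "0 0.6 5.3 0.18 -1" --pt "0 1.5 5.1 0.18 -1" --pt "0 2.4 4.8 0.18 -1" --pt "0 3.2 4.3 0.18 -1" --pt "0 3.9 3.7 0.18 -1" --pt "0 0 0 0 -1" --grip_force 80

```text
clock: 3.8
tcp_pos: [0.4519, 0.1975, 0.2312]
orientation: [0.425, 0.565, 0.425, -0.565]
wrist_force: [0.2, 0.8, 0.0]
finger_gap: 0.0854
```

```bash
python3 - <<'E'
from h import *
p=shot('wrist','w1.png')
for t in ['round_well','square_well','round_holder']:
    for r in models.pinpoint(t,p): print(t,np.round(r['location'],1),round(r['conf'],2),atz(p,r['location'],.0 if 'holder' in t else .034))
print(proj(p,[.536,.075,.034]))
E
```

```text
round_well [337.9 234.5] 0.81 [0.53853054 0.07200295 0.034     ]
round_holder [320.7 225.5] 0.66 [0.522987   0.07446436 0.        ]
[335.68956188 233.07727019]
```

Request:
servo_tool --pt "0.3 2 5 0 -1" --pt "0.3 2 5 0 -1" --pt "0.3 2 5 0 -1" --pt "0.3 2 5 0 -1" --pt "0.3 2 5 0 -1" --pt "0.3 2 5 0 -1" --pt "0.3 2 5 0 -1" --pt "0.3 2 5 0 -1" --pt "0.3 2 5 0 -1" --pt "0 0 0 0 -1"

```text
clock: 5.25
tcp_pos: [0.5012, -0.2837, 0.2035]
orientation: [-0.426, -0.564, -0.426, 0.564]
wrist_force: [-0.1, 0.7, 0.2]
finger_gap: 0.0851
```

View pics/w1.png

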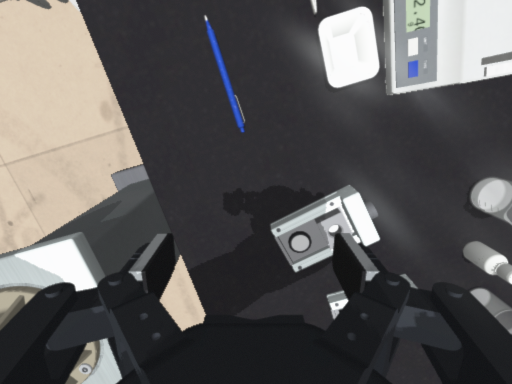

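The wrist view shows the round frame at (300,243) and its well at about (337,233), which confirms that this is the round holder. Next I'll look at the stand.

```bash
python3 - <<'E'
from h import *
p=shot('wrist','w2.png')
for t,z in [('tool_handle',.09),('stand_hole',.06)]:
    for r in models.pinpoint(t,p): print(t,np.round(r['location'],1),round(r['conf'],2),atz(p,r['location'],z))
for r in models.outline_of('tool_handle',p): print(r['location'],r['conf'],cv2.minAreaRect(np.argwhere(r['pixels'])[:,::-1].astype(np.float32)))
E
```

```text
tool_handle [252.2 180.1] 0.89 [ 0.50168716 -0.27944106  0.09      ]
tool_handle [199.7 259.9] 0.72 [ 0.42262371 -0.3497308   0.09      ]
tool_handle [212.3 190.6] 0.72 [ 0.46045495 -0.27898609  0.09      ]
stand_hole [250.3 175.6] 0.94 [ 0.49873343 -0.28167806  0.06      ]
[252.7, 175.5] 0.9 ((251.0500030517578, 178.65000915527344), (39.21223449707031, 33.203914642333984), 71.56504821777344)
[195.5, 250.2] 0.75 ((194.02792358398438, 241.10914611816406), (25.86267852783203, 67.18597412109375), 4.085616588592529)
[216.7, 195.7] 0.59 ((222.86416625976562, 204.8670196533203), (82.8604736328125, 18.972566604614258), 54.688785552978516)
```

View pics/w2.png

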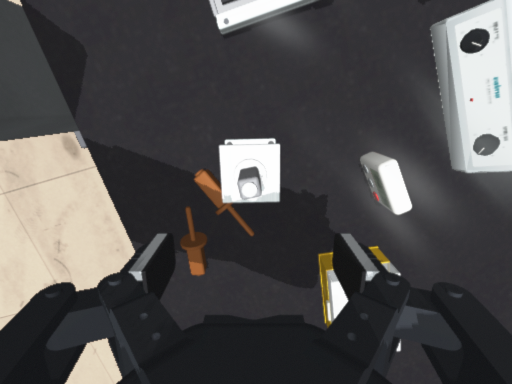

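```bash
python3 - <<'E'
import cv2
a=cv2.imread('pics/w2.png')[130:210,205:295]; cv2.imwrite('pics/w2c.png',cv2.resize(a,None,fx=7,fy=7,interpolation=cv2.INTER_CUBIC))
E
```

```text
(no output)
```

View pics/w2c.png

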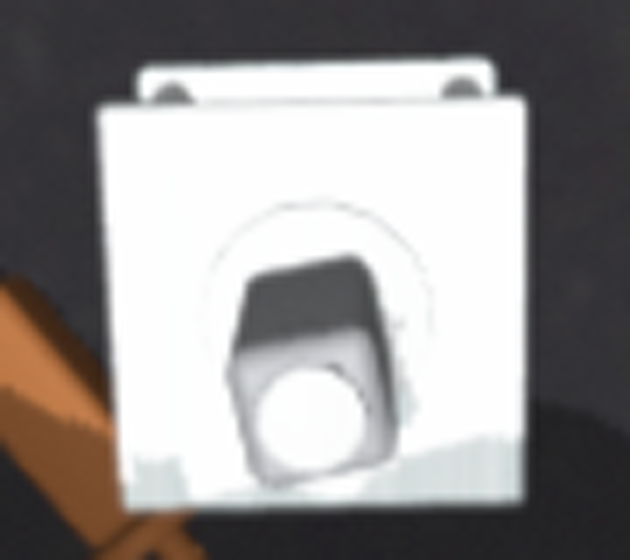

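```bash
python3 - <<'E'
from h import *
p=optics.read_camera('wrist'); t,M,s=pose()
for uv,z in (((250.0,187.6),.115),((250.4,174.3),.065),((250.3,175.6),.06)):
    X=atz(p,uv,z); print(X, M.T@(X-t)*100)
c=np.array([[97,105],[525,97],[522,505],[122,512]])/7+[205,130]
X=np.array([atz(p,u,.06) for u in c]); print(X,X.mean(0),np.linalg.norm(X[0]-X[1]),np.linalg.norm(X[1]-X[2]),np.linalg.norm(X[2]-X[3]),np.linalg.norm(X[0]-X[3]))
E
```

```text
[ 0.49927571 -0.27546401  0.115     ] [ 8.95549537 -0.26644714 -0.37488061]
[ 0.4990758  -0.27533833  0.065     ] [13.95550112 -0.28831421 -0.37955777]
[ 0.49817907 -0.2778835   0.06      ] [14.45539335 -0.30615817 -0.11009632]
[[ 0.47512483 -0.23664406  0.06      ]
 [ 0.53801541 -0.2529923   0.06      ]
 [ 0.52163384 -0.31655533  0.06      ]
 [ 0.45900413 -0.30028774  0.06      ]] [ 0.49844455 -0.27661986  0.06      ] 0.06498068960832684 0.06564003743656353 0.06470791547522244 0.06565359888548399
```

Request:
servo_tool --pt "2 -0.1 -0.1 -0.1 -1" --pt "2 -0.1 -0.1 -0.09 -1" --pt "2 -0.1 0 0 -1" --pt "0 0 0 0 -1" --pt "0 0 0 0 -1" --pt "0 0 0 0 -1" --pt "0 0 0 0 -1" --pt "0 0 0 0 -1" --pt "0 0 0 0 -1" --pt "0 0 0 0 -1"

```text
clock: 6.75
tcp_pos: [0.4981, -0.2794, 0.1442]
orientation: [0.478, 0.521, 0.478, -0.521]
wrist_force: [-0.1, -0.2, -0.2]
finger_gap: 0.0853
```

```bash
python3 - <<'E'
from h import *
p=shot('wrist','w3.png'); t,M,s=pose(); print(t,s['clock'])
for q in (p,optics.read_camera('top'),optics.read_camera('side')):
  for n,z in [('tool_handle',.09),('stand_hole',.06)]:
    for r in models.pinpoint(n,q)[:1]: X=atz(q,r['location'],z);print(n,np.round(r['location'],1),round(r['conf'],2),X,M.T@(X-t)*100)
a=p['pixels'][90:250,165:345]
cv2.imwrite('pics/w3c.png',cv2.resize(a,None,fx=3.7,fy=3.7,interpolation=cv2.INTER_CUBIC))
print('side tcp', proj(q,t))
cv2.imwrite('pics/s3c.png',cv2.resize(q['pixels'][120:290,190:350],None,fx=3.5,fy=3.5,interpolation=cv2.INTER_CUBIC))
E
```

```text
[ 0.49809905 -0.27939583  0.14420962] 6.8
tool_handle [166.8 276.2] 0.83 [ 0.42008904 -0.3371182   0.09      ] [ 5.42032691 -7.28138319  6.41581549]
tool_handle [249.4 253.9] 0.93 [ 0.41092669 -0.3977513   0.09      ] [ 5.4192256  -7.67860115 12.53508189]
stand_hole [270.3 232. ] 0.86 [ 0.49645611 -0.28567786  0.06      ] [ 8.42085158 -0.10963102  0.64145805]
side tcp [270.72114838 196.22900559]
```

View pics/w3c.png

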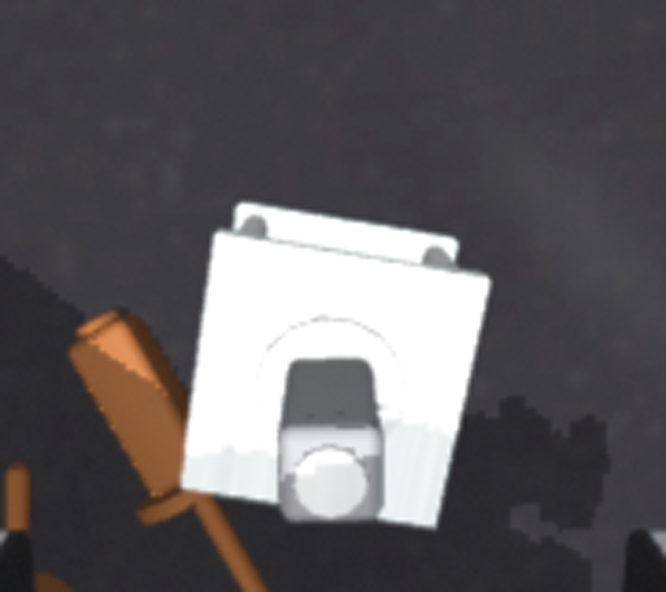

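View pics/s3c.png

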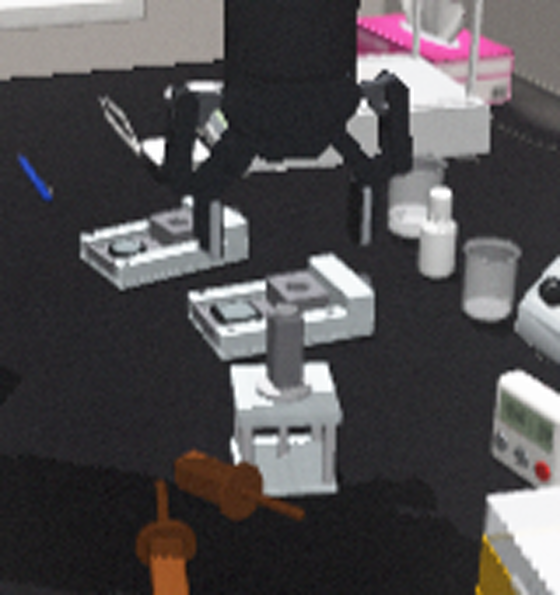

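```bash
python3 - <<'E'
from h import *
p=optics.read_camera('wrist'); t,M,s=pose()
for uv,z in (((254.7,218.4),.115),((165+332/3.7,90+390/3.7),.065)):
    X=atz(p,uv,z); print(X, M.T@(X-t)*100)
c=np.array([[215,231],[491,276],[436,527],[181,490]])/3.7+[165,90]
X=np.array([atz(p,u,.06) for u in c]); print(X.mean(0),np.linalg.norm(X[0]-X[1]),np.linalg.norm(X[1]-X[2]),np.linalg.norm(X[2]-X[3]),np.linalg.norm(X[0]-X[3]))
E
```

```text
[ 0.49954785 -0.28007886  0.115     ] [2.92631326 0.14511089 0.06160803]
[ 0.49978935 -0.27990483  0.065     ] [7.92631536 0.16762864 0.04268485]
[ 0.49944502 -0.28052655  0.06      ] 0.06451457402067709 0.06480766328858419 0.06417825006862751 0.06519865594417007
```

Request:
servo_tool --pt "2.2 0.1 0 0 -1" --pt "2.2 0 0 0 -1" --pt "2.2 0 0 0 -1" --pt "0 0 0 0 -1" --pt "0 0 0 0 1" --pt "0 0 0 0 1" --pt "0 0 0 0 1" --pt "0 0 0 0 1" --pt "0 0 0 0 1" --pt "0 0 0 0 1" --grip_force 80

```text
clock: 8.5
tcp_pos: [0.4997, -0.2798, 0.0791]
orientation: [0.479, 0.521, 0.478, -0.521]
wrist_force: [0.9, -0.1, 5.2]
finger_gap: 0.0191
```

```bash
python3 - <<'E'
from plan import *
from h import *
a=cv2.imread('pics/w1.png')[170:290,260:390]; cv2.imwrite('pics/w1c.png',cv2.resize(a,None,fx=5,fy=5,interpolation=cv2.INTER_CUBIC))
t,M,s=pose(); print(t,yaw(),s['joint_pos'],s['wrist_force'])
r,M=rows(np.array([.538,.072,t[2]])-t,-.31,8,1); print(r)
E
```

```text
[ 0.49967395 -0.27981663  0.07909458] -0.08495512943290992 [-6.50684128e-01  3.96520630e-01 -2.20728244e-01  9.51956672e-01
  8.78181196e-05  1.00506794e+00] [ 0.91655474 -0.09250139  5.19162122]
[[-0.0, 0.1, -4.42, -0.039, 1], [-0.0, 0.28, -4.42, -0.039, 1], [-0.0, 0.45, -4.4, -0.039, 1], [-0.0, 0.62, -4.38, -0.039, 1], [-0.0, 0.79, -4.35, -0.039, 1], [-0.0, 0.95, -4.32, -0.039, 1], [-0.0, 1.12, -4.28, -0.039, 1], [-0.0, 1.29, -4.23, -0.039, 1]]
```

View pics/w1c.png

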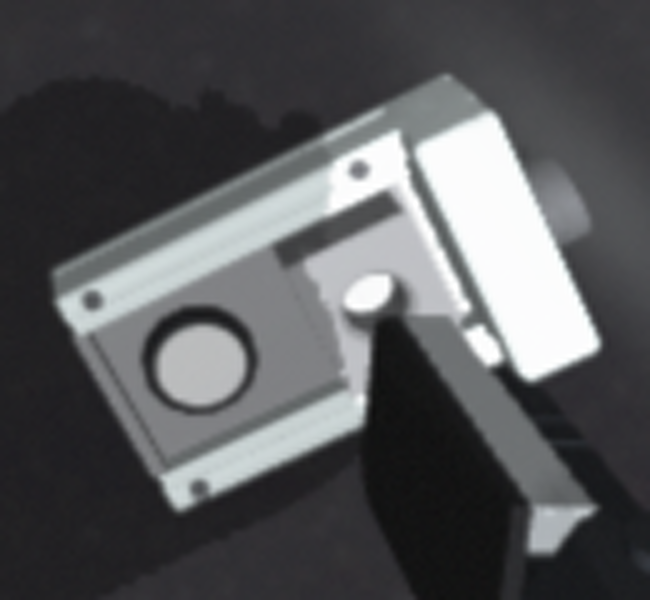

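Request:
servo_tool --pt "-1 0 0 0 1" --pt "-2 0 0 0 1" --pt "-2.5 0 0 0 1" --pt "-2.5 0 0 0 1" --pt "0 0 0 0 1" --pt "0 0 0 0 1" --pt "0 0 0 0 1" --pt "0 0 0 0 1" --pt "0 0 0 0 1" --pt "0 0 0 0 1"

```text
clock: 9.75
tcp_pos: [0.4991, -0.2794, 0.1581]
orientation: [0.478, 0.521, 0.478, -0.521]
wrist_force: [-0.1, -0.1, 0.2]
finger_gap: 0.019
```

Request:
servo_tool --pt "0 0.1 -4.4 -0.04 1" --pt "0 0.3 -4.4 -0.04 1" --pt "0 0.45 -4.4 -0.04 1" --pt "0 0.6 -4.4 -0.04 1" --pt "0 0.8 -4.35 -0.04 1" --pt "0 0.95 -4.3 -0.04 1" --pt "0 1.1 -4.3 -0.04 1" --pt "0 1.3 -4.2 -0.03 1" --pt "0 0 0 0 1" --pt "0 0 0 0 1"

```text
clock: 11.0
tcp_pos: [0.536, 0.0718, 0.1582]
orientation: [0.553, 0.44, 0.553, -0.441]
wrist_force: [0.3, 0.1, 0.2]
finger_gap: 0.0191
```

```bash
python3 - <<'E'
from h import *
p=shot('wrist','w4.png'); t,M,s=pose(); print(t,s['clock'])
q=optics.read_camera('side'); k=optics.read_camera('top')
for P in (p,q,k):
  for n,z in [('round_well',.034),('tool_tip',t[2]-.069)]:
    for r in models.pinpoint(n,P)[:2]: X=atz(P,r['location'],z);print(n,np.round(r['location'],1),round(r['conf'],2),X,M.T@(X-t)*100)
cv2.imwrite('pics/s4.png',cv2.resize(q['pixels'][120:270,180:340],None,fx=3.7,fy=3.7,interpolation=cv2.INTER_CUBIC))
cv2.imwrite('pics/t4.png',cv2.resize(k['pixels'][100:250,120:280],None,fx=3.7,fy=3.7,interpolation=cv2.INTER_CUBIC))
E
```

```text
[0.53604735 0.07133368 0.15826152] 11.05
round_well [257.1 176.9] 0.7 [0.53919046 0.07712425 0.034     ] [12.42596562  0.43714188 -0.49763443]
tool_tip [254.8 201.8] 0.94 [0.53830759 0.06945428 0.08926152] [6.90002813 0.17963319 0.23184473]
round_well [240.7 184.8] 0.63 [0.53227722 0.059151   0.034     ] [12.42651516 -0.63658955  1.10092929]
tool_tip [276.5 270.4] 0.78 [ 0.43958477 -0.46055373  0.08926152] [  6.91520933 -21.23266301  49.7097205 ]
tool_tip [233.2 256.7] 0.74 [ 0.38028878 -0.39592127  0.08926152] [  6.91405269 -25.57635044  42.08961137]
tool_tip [327.5 240.5] 0.79 [ 0.40169289 -0.29950329  0.08926152] [  6.91125741 -21.34523051  33.16530443]
tool_tip [352.2 209.4] 0.7 [ 0.47143102 -0.35663109  0.08926152] [  6.91211102 -15.81657771  40.28597407]
```

View pics/w4.png

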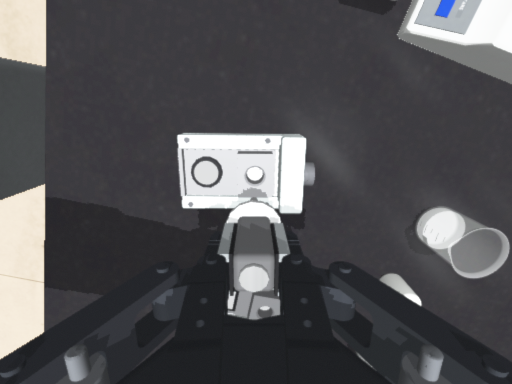

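View pics/s4.png

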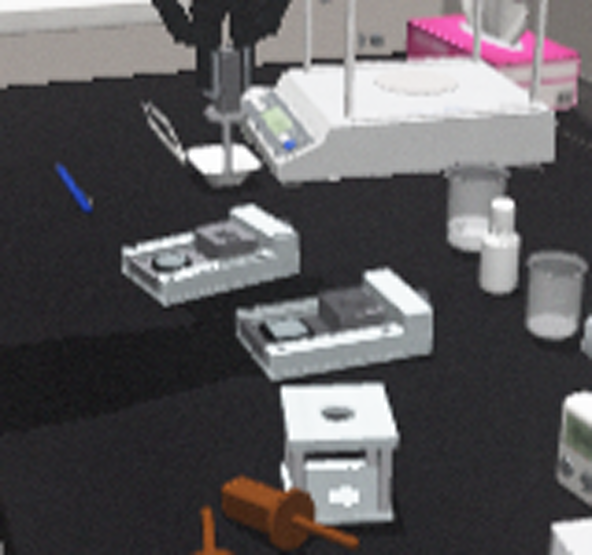

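```bash
python3 - <<'E'
from h import *
import pickle
p=shot('wrist','w5.png'); t,M,s=pose(); print(t,s['clock'])
pickle.dump((p,t,M),open('w5.pkl','wb'))
for r in models.pinpoint('round_well',p)[:2]: X=atz(p,r['location'],.034);print(np.round(r['location'],1),round(r['conf'],2),X,M.T@(X-t)*100)
cv2.imwrite('pics/w5c.png',cv2.resize(p['pixels'][120:230,170:330],None,fx=4.5,fy=4.5,interpolation=cv2.INTER_CUBIC))
E
```

```text
[0.53613179 0.07158198 0.15830158] 11.5
[255.3 175.6] 0.9 [0.53721903 0.07769291 0.034     ] [12.43022475  0.24087137 -0.5705851 ]
```

View pics/w5c.png

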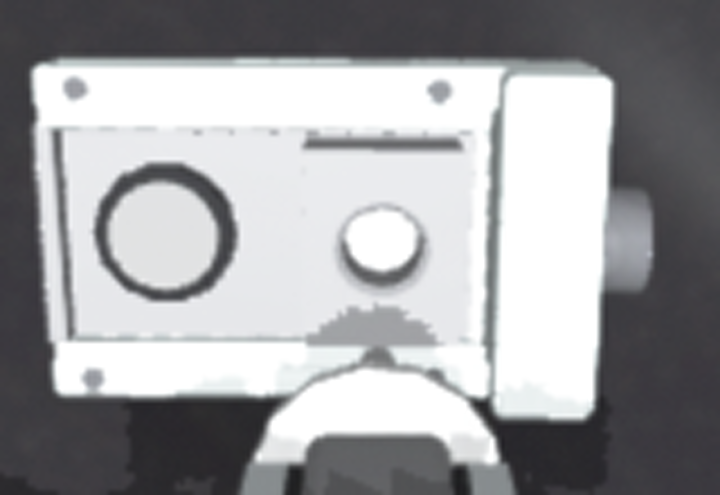

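View pics/t4.png

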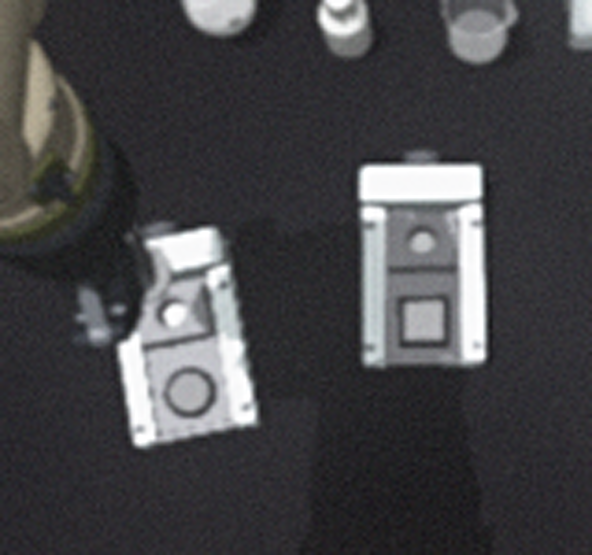

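```bash
python3 - <<'E'
from h import *
import pickle
p,t,M=pickle.load(open('w5.pkl','rb'))
print('expected tip px',proj(p,t+M@[.0691,0,0]), 'front edge', proj(p,t+M@[.0691,0,-.0035]),'flange front',proj(p,t+M@[.0191,0,-.018]),'flange sides',proj(p,t+M@[.0141,.018,0]),proj(p,t+M@[.0141,-.018,0]))
X=atz(p,(254.9,174.9),.034);print(X,M.T@(X-t)*100)
cc=np.array([[35,62],[55,395],[590,418],[612,75]])/4.5+[170,120]
cv2.imwrite('pics/w5d.png',cv2.resize(p['pixels'][180:300,210:300],None,fx=6,fy=6,interpolation=cv2.INTER_CUBIC))
a=M.T@(atz(p,(170+165/4.5,120+232/4.5),.03)-X); print('axis in tool',a)
E
```

```text
expected tip px [252.7947695  198.41134003] front edge [252.78830217 194.40580735] flange front [252.52347936 197.10391266] flange sides [280.88981546 226.48045778] [224.20506574 226.50898874]
[0.53665637 0.07831964 0.034     ] [12.43022732  0.19995406 -0.64420365]
axis in tool [ 0.00399601 -0.04978431 -0.00259943]
```

View pics/w5d.png

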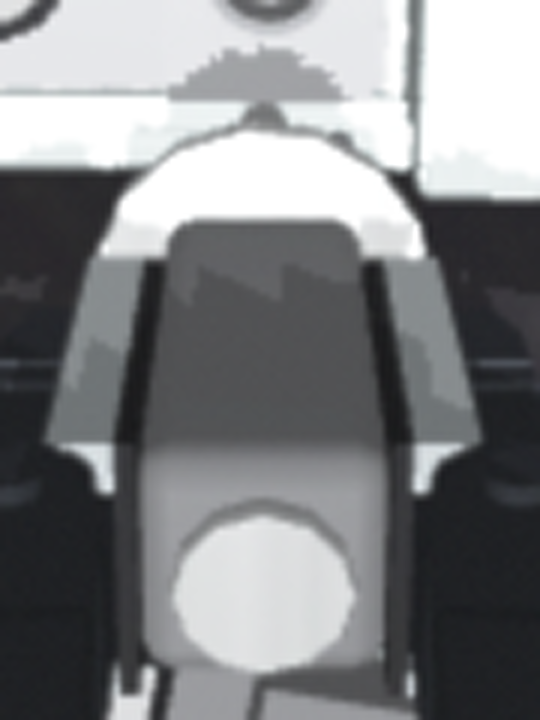

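Request:
servo_tool --pt "0 0.1 -0.4 0 1" --pt "0 0 -0.4 0 1" --pt "1.5 0 0 0 1" --pt "1.5 0 0 0 1" --pt "1.5 0 0 0 1" --pt "0 0 0 0 1" --pt "0 0 0 0 1" --pt "0 0 0 0 1" --pt "0 0 0 0 1" --pt "0 0 0 0 1"

```text
clock: 12.8
tcp_pos: [0.5355, 0.08, 0.1136]
orientation: [0.553, 0.441, 0.553, -0.441]
wrist_force: [-1.8, 0.6, -0.2]
finger_gap: 0.0191
```

```bash
python3 - <<'E'
from h import *
import pickle
p=shot('wrist','w6.png'); t,M,s=pose(); print(t,s['clock'])
pickle.dump((p,t,M),open('w6.pkl','wb'))
print('expected tip px',proj(p,t+M@[.0691,0,0]), 'front edge', proj(p,t+M@[.0691,0,-.0035]))
for r in models.pinpoint('round_well',p)[:2]: X=atz(p,r['location'],.034);print(np.round(r['location'],1),round(r['conf'],2),X,M.T@(X-t)*100)
cv2.imwrite('pics/w6c.png',cv2.resize(p['pixels'][110:300,160:350],None,fx=3.1,fy=3.1,interpolation=cv2.INTER_CUBIC))
q=optics.read_camera('side')
cv2.imwrite('pics/s6.png',cv2.resize(q['pixels'][150:230,200:290],None,fx=6,fy=6,interpolation=cv2.INTER_CUBIC))
print(proj(q,t+M@[.0691,0,0]),proj(q,atz(p,r['location'],.034)))
E
```

```text
[0.53544422 0.07999538 0.11355786] 12.85
expected tip px [252.66634762 198.51144571] front edge [252.66032384 194.50804038]
[256.  198.3] 0.65 [0.53903981 0.0773352  0.034     ] [7.95594537 0.28697828 0.33934679]
[239.69985329 179.19612896] [241.07508794 182.45193835]
```

View pics/w6c.png

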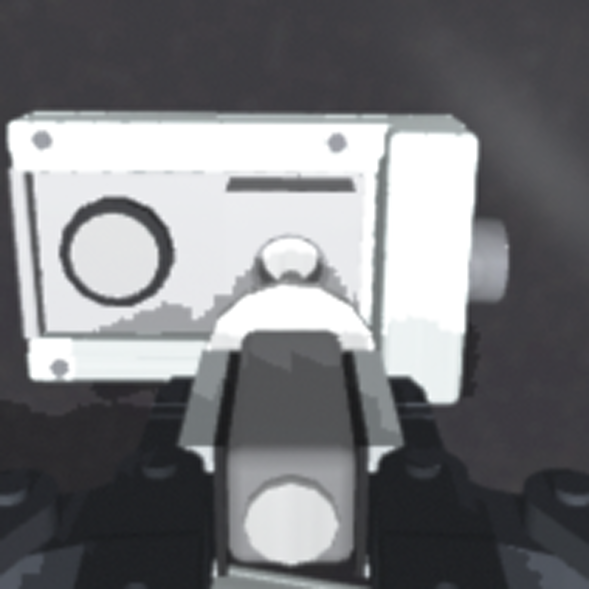

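View pics/s6.png

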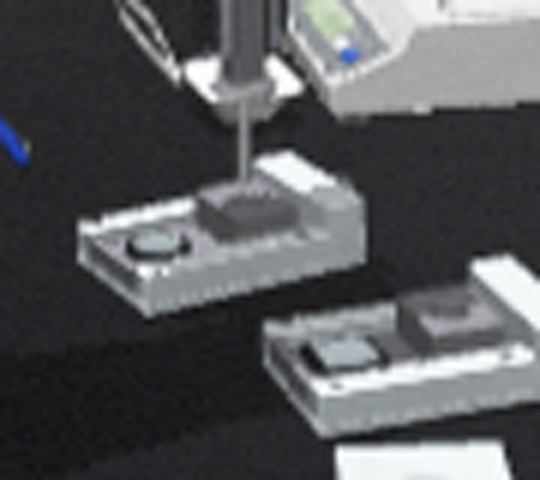

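```bash
python3 - <<'E'
from h import *
import pickle
p,t,M=pickle.load(open('w6.pkl','rb'))
X=atz(p,(253.9,195.8),.034);print('well',X,M.T@(X-t)*100)
X=atz(p,(253.9,201.7),t[2]-.0691);print('tip',M.T@(X-t)*100)
q=proj(p,X); print(q)
print([proj(p,atz(p,(253.9,195.8),.034)+M@np.array([0,np.cos(a),np.sin(a)])*.009) for a in (0,np.pi,np.pi/2,-np.pi/2)])
E
```

```text
well [0.53674197 0.07916628 0.034     ] [7.95584408 0.10383455 0.10959106]
tip [6.91006113 0.10253095 0.28108688]
[253.9 201.7]
[array([264.24751946, 195.79546217]), array([243.5530398 , 195.80453758]), array([253.90116508, 205.51869622]), array([253.89880902, 185.8652561 ])]
```

Request:
servo_tool --pt "0 0 -0.15 0 1" --pt "0 0 0 0 1" --pt "0.7 0 0 0 1" --pt "0.7 0 0 0 1" --pt "0.7 0 0 0 1" --pt "0.3 0 0 0 1" --pt "0 0 0 0 1" --pt "0 0 0 0 1" --pt "0 0 0 0 1" --pt "0 0 0 0 1" --grip_force 100

```text
clock: 14.2
tcp_pos: [0.5351, 0.0815, 0.0895]
orientation: [0.553, 0.441, 0.553, -0.441]
wrist_force: [0.7, 1.0, -0.2]
finger_gap: 0.0185
```

Request:
servo_tool --pt "0.2 0 0 0 1" --pt "0.2 0 0 0 1" --pt "0.2 0 0 0 1" --pt "0.1 0 0 0 1" --pt "0 0 0 0 1" --pt "0 0 0 0 1" --pt "0 0 0 0 1" --pt "0 0 0 0 1" --pt "0 0 0 0 1" --pt "0 0 0 0 1"

```text
clock: 15.45
tcp_pos: [0.5354, 0.0815, 0.0837]
orientation: [0.553, 0.441, 0.553, -0.44]
wrist_force: [-2.3, 0.2, 9.9]
finger_gap: 0.0193
```

```bash
python3 - <<'E'
from h import *
for i in range(3):
    p=shot('wrist','w7.png'); t,M,s=pose(); print(t,s['clock'],s['wrist_force'])
cv2.imwrite('pics/w7c.png',cv2.resize(p['pixels'][110:300,160:350],None,fx=3.1,fy=3.1,interpolation=cv2.INTER_CUBIC))
q=optics.read_camera('side')
cv2.imwrite('pics/s7.png',cv2.resize(q['pixels'][150:230,200:290],None,fx=6,fy=6,interpolation=cv2.INTER_CUBIC))
E
```

```text
[0.53540189 0.08146334 0.08367342] 15.5 [-2.83323734 -0.11791267 11.02004553]
[0.53540937 0.0814733  0.083683  ] 15.55 [-1.27299539 -0.47213723 10.3013991 ]
[0.53542667 0.08145245 0.08369422] 15.6 [-2.6854691  -0.4125385  10.52160598]
```

View pics/w7c.png

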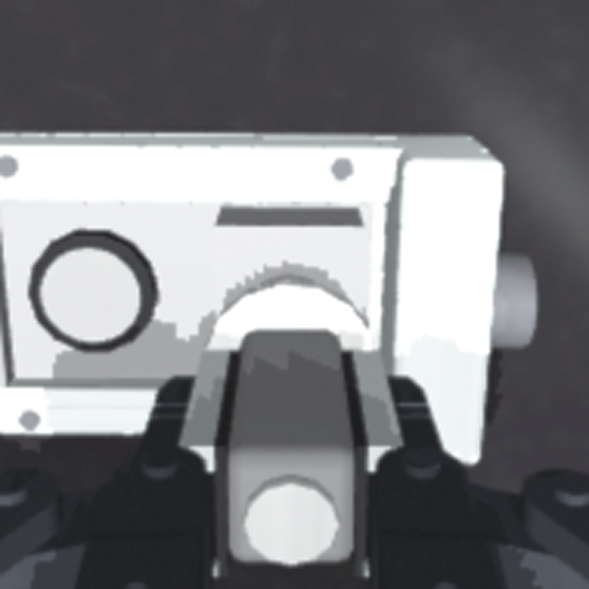

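View pics/s7.png

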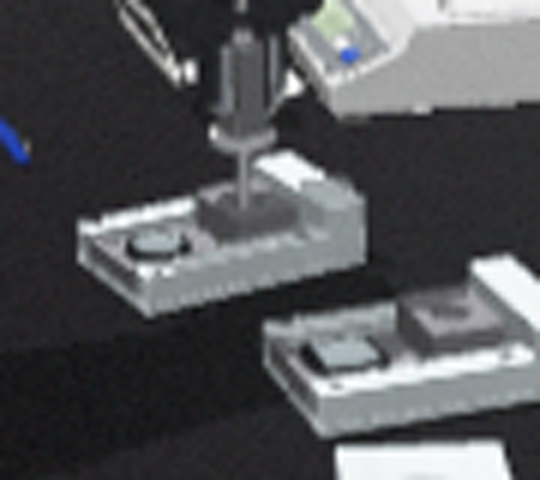

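Request:
servo_tool --pt "-0.07 0 0 0 1" --pt "0 -0.3 0 0 1" --pt "0 -0.3 -0.01 0 1" --pt "0 -0.3 -0.01 0 1" --pt "0 -0.4 -0.01 0 1" --pt "0 -0.4 -0.01 0 1" --pt "0 -0.4 -0.01 0 1" --pt "0 -0.4 -0.01 0 1" --pt "0 -0.4 -0.01 0 1" --pt "0 -0.4 -0.01 0 1"

```text
clock: 16.9
tcp_pos: [0.504, 0.0747, 0.0839]
orientation: [0.554, 0.441, 0.552, -0.44]
wrist_force: [1.4, 0.2, 5.5]
finger_gap: 0.0191
```

```bash
python3 - <<'E'
from h import *
p=shot('wrist','w8.png'); t,M,s=pose(); print(t,s['clock'],s['wrist_force'],M.T@s['wrist_force'],s['ft_torque'])
cv2.imwrite('pics/w8c.png',cv2.resize(p['pixels'][110:300,110:360],None,fx=3,fy=3,interpolation=cv2.INTER_CUBIC))
E
```

```text
[0.50338696 0.07461499 0.08387565] 16.95 [ 0.84916827 -0.13281725  6.70187438] [-6.69949496  0.81522599  0.32560891] [-0.07571606 -0.2897006  -0.02123132]
```

View pics/w8c.png

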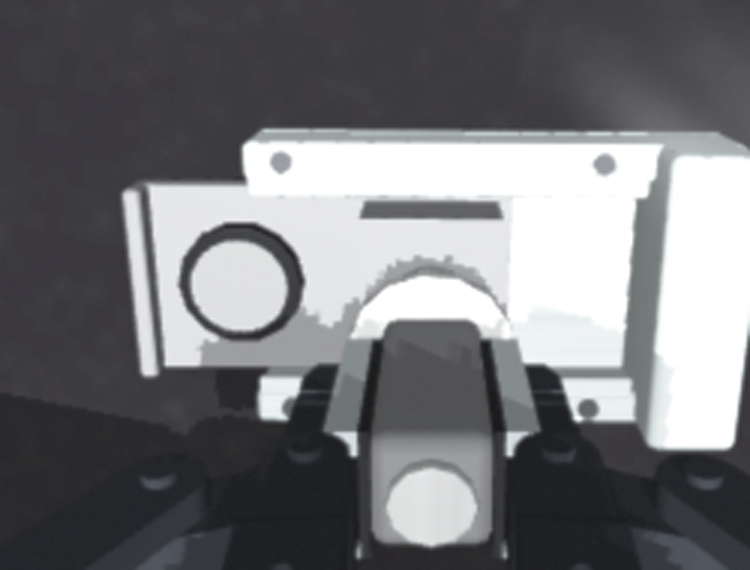

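The slide is coming out with the button held, and the vertical force is about 6 N. I'll continue to the stop.

Request:
servo_tool --pt "0 -0.4 -0.01 0 1" --pt "0 -0.4 -0.01 0 1" --pt "0 -0.4 -0.01 0 1" --pt "0 -0.3 0 0 1" --pt "0 -0.2 0 0 1" --pt "0 -0.1 0 0 1" --pt "0 -0.1 0 0 1" --pt "0 0 0 0 1" --pt "0 0 0 0 1" --pt "0 0 0 0 1"

```text
clock: 18.2
tcp_pos: [0.4861, 0.071, 0.0839]
orientation: [0.554, 0.442, 0.552, -0.44]
wrist_force: [3.8, -0.1, 5.5]
finger_gap: 0.0183
```

```bash
python3 - <<'E'
from h import *
p=shot('wrist','w9.png'); t,M,s=pose(); print(t,s['clock'],s['wrist_force'],M.T@s['wrist_force'],s['ft_torque'],np.linalg.norm(t[:2]-[.53542,.08145]))
cv2.imwrite('pics/w9c.png',cv2.resize(p['pixels'][110:300,110:360],None,fx=3,fy=3,interpolation=cv2.INTER_CUBIC))
E
```

```text
[0.48603348 0.0709908  0.08390245] 18.25 [4.42911464 0.73980004 6.4020931 ] [-6.38388465  4.50820455  0.27067545] [ 0.23174191 -1.12855596  0.02335255] 0.05048191106449298
```

View pics/w9c.png

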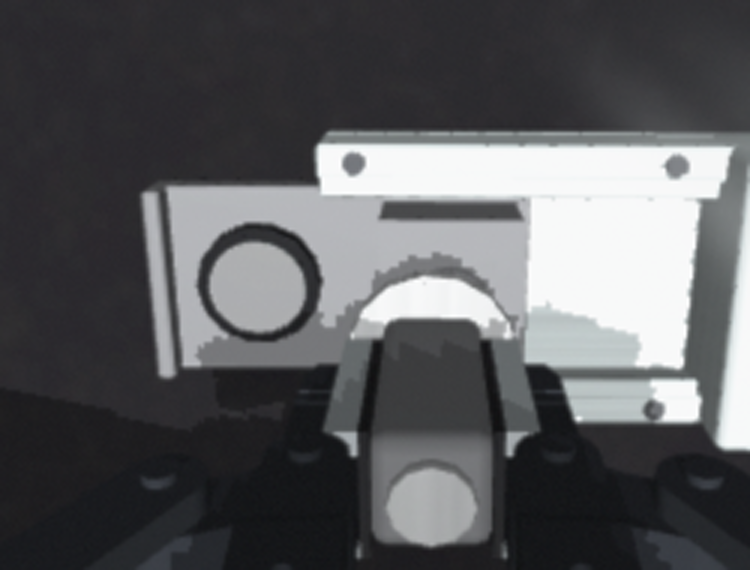

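```bash
python3 - <<'E'
from h import *
import pickle
p5,t,M=pickle.load(open('w5.pkl','rb'))
p=optics.read_camera('wrist')
a=atz(p5,(170+165/4.5,120+232/4.5),.02); b=atz(p,(110+259/3,110+283/3),.02); print(a,b,np.linalg.norm((a-b)[:2]))
# rail corner/lip check
for r in models.pinpoint('round_well',p)[:2]: print(r['location'],r['conf'],atz(p,r['location'],.034))
A=atz(p,(110+317/3,110+145/3),.023);print(A)
E
```

```text
[0.48631685 0.06710007 0.02      ] [0.44216703 0.05770259 0.02      ] 0.04513888426090799
[260.7, 212.5] 0.89 [0.49330676 0.06774938 0.034     ]
[0.45086275 0.09913351 0.023     ]
```

Request:
servo_tool --pt "0 0.2 0 0 1" --pt "-0.4 0.1 0 0 1" --pt "-0.6 0.1 0 0 1" --pt "-1.5 0 0 0 1" --pt "-2 0 0 0 1" --pt "-2 0 0 0 1" --pt "-1.5 0 0 0 1" --pt "0 0 0 0 1" --pt "0 0 0 0 1" --pt "0 0 0 0 1"

```text
clock: 19.6
tcp_pos: [0.4872, 0.0719, 0.1621]
orientation: [0.552, 0.44, 0.554, -0.441]
wrist_force: [0.5, -0.8, -1.2]
finger_gap: 0.0187
```

```bash
python3 - <<'E'
from plan import *
from h import *
import pickle
p=shot('wrist','w10.png'); t,M,s=pose(); print(t,s['clock'],s['wrist_force'],yaw())
pickle.dump((p,t,M),open('w10.pkl','wb'))
cv2.imwrite('pics/w10c.png',cv2.resize(p['pixels'][130:310,150:350],None,fx=3.7,fy=3.3,interpolation=cv2.INTER_CUBIC))
q=optics.read_camera('side')
cv2.imwrite('pics/s10.png',cv2.resize(q['pixels'][110:230,180:290],None,fx=5,fy=5,interpolation=cv2.INTER_CUBIC))
r,_=rows(np.array([.4997,-.2798,t[2]])-t,-.085+yaw()*-1 if 0 else yaw()+.085,8,1); print(r)
E
```

```text
[0.48730128 0.07182383 0.16217877] 19.65 [-0.09531952 -0.12790976 -0.58102445] 0.22497520579818978
[[-0.0, -0.83, 4.32, np.float64(0.039), 1], [-0.0, -0.66, 4.35, np.float64(0.039), 1], [-0.0, -0.49, 4.37, np.float64(0.039), 1], [-0.0, -0.32, 4.39, np.float64(0.039), 1], [-0.0, -0.15, 4.4, np.float64(0.039), 1], [-0.0, 0.02, 4.4, np.float64(0.039), 1], [-0.0, 0.19, 4.39, np.float64(0.039), 1], [-0.0, 0.36, 4.38, np.float64(0.039), 1]]
```

View pics/w10c.png

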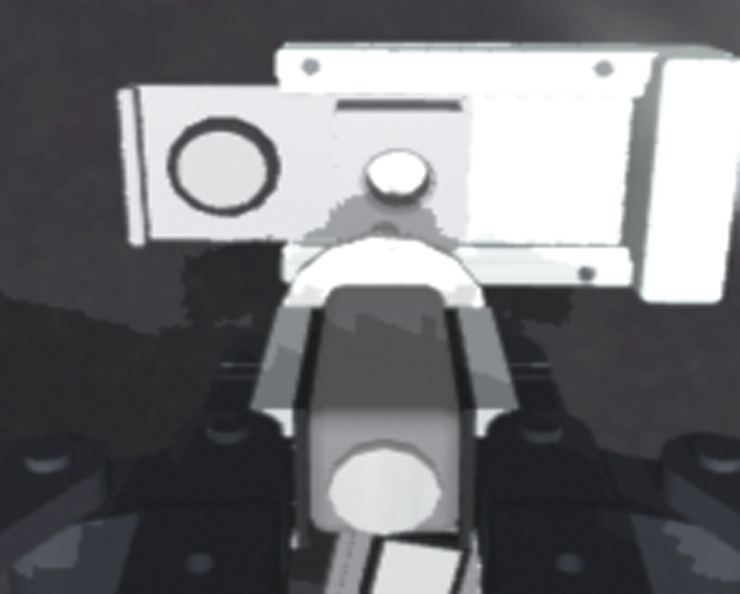

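View pics/s10.png

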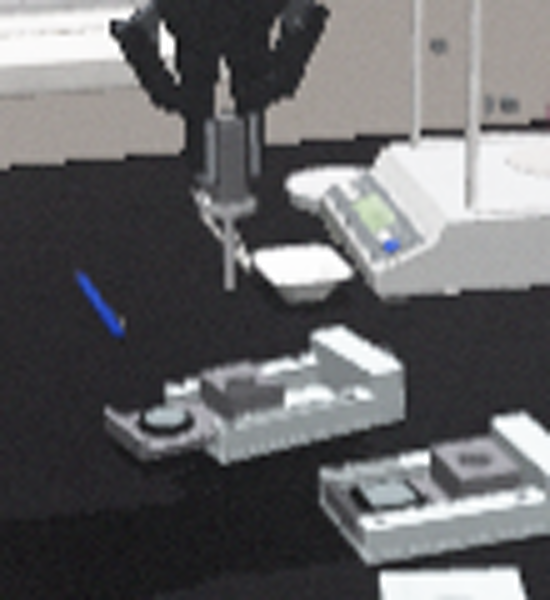

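Request:
servo_tool --pt "0 -0.8 4.3 0.04 1" --pt "0 -0.65 4.35 0.04 1" --pt "0 -0.5 4.35 0.04 1" --pt "0 -0.3 4.4 0.04 1" --pt "0 -0.15 4.4 0.04 1" --pt "0 0 4.4 0.04 1" --pt "0 0.2 4.4 0.04 1" --pt "0 0.35 4.4 0.03 1" --pt "0 0 0 0 1" --pt "0 0 0 0 1"

```text
clock: 20.95
tcp_pos: [0.4987, -0.2794, 0.1623]
orientation: [0.478, 0.521, 0.479, -0.521]
wrist_force: [-0.3, -0.2, -0.3]
finger_gap: 0.0188
```

Request:
servo_tool --pt "0 0 0 0 1" --pt "0 0 0 0 1" --pt "0 0 0 0 1" --pt "0 0 0 0 1" --pt "0 0 0 0 1" --pt "0 0 0 0 1" --pt "0 0 0 0 1" --pt "0 0 0 0 1" --pt "0 0 0 0 1" --pt "0 0 0 0 1"

```text
clock: 22.2
tcp_pos: [0.4992, -0.2798, 0.1629]
orientation: [0.478, 0.521, 0.478, -0.521]
wrist_force: [0.4, -0.6, -0.6]
finger_gap: 0.0193
```

```bash
python3 - <<'E'
from plan import *
from h import *
import pickle
p=shot('wrist','w11.png'); t,M,s=pose(); print(t,s['clock'],s['wrist_force'],yaw())
print('to home', M.T@(np.array([.4997,-.2798,t[2]])-t)*100)
pickle.dump((p,t,M),open('w11.pkl','wb'))
cv2.imwrite('pics/w11c.png',cv2.resize(p['pixels'][130:310,150:350],None,fx=3.3,fy=3.3,interpolation=cv2.INTER_CUBIC))
for r in models.pinpoint('stand_hole',p)[:2]: X=atz(p,r['location'],.06); print(r['location'],r['conf'],X,M.T@(X-t)*100)
for r in models.pinpoint('tool_tip',p)[:2]: X=atz(p,r['location'],t[2]-.0691); print('tip',r['location'],r['conf'],X,M.T@(X-t)*100)
E
```

```text
[ 0.49916734 -0.27983223  0.16295646] 22.25 [ 0.82942039  0.90806851 -1.12908487] -0.08501690131630836
to home [ 1.95544841e-06  5.27998058e-02 -7.73420570e-03]
[252.9, 189.4] 0.95 [ 0.49900879 -0.28202117  0.06      ] [1.02956226e+01 2.57029881e-03 2.20555604e-01]
tip [174.5, 209.3] 0.94 [ 0.43274379 -0.28353071  0.09385646] [ 6.90975948 -6.58710667  0.93328724]
tip [256.8, 203.8] 0.69 [ 0.50214539 -0.28454046  0.09385646] [6.90995946 0.33656159 0.444577  ]
```

View pics/w11c.png

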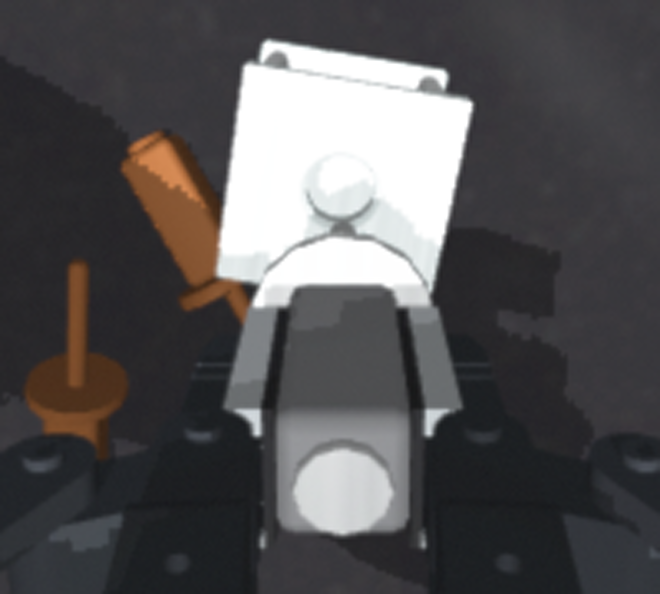

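Request:
servo_tool --pt "1.5 0 0 0 1" --pt "2 0 0 0 1" --pt "2 0 0 0 1" --pt "1.5 0 0 0 1" --pt "0.8 0 0 0 1" --pt "0.3 0 0 0 1" --pt "0 0 0 0 1" --pt "0 0 0 0 1" --pt "0 0 0 0 1" --pt "0 0 0 0 1"

```text
clock: 23.6
tcp_pos: [0.4993, -0.2799, 0.0823]
orientation: [0.478, 0.521, 0.478, -0.521]
wrist_force: [-0.3, 0.0, -0.4]
finger_gap: 0.019
```

```bash
python3 - <<'E'
from h import *
t,M,s=pose(); print(t,s['clock'],s['wrist_force'],s['ft_torque'])
q=optics.read_camera('side')
cv2.imwrite('pics/s12.png',cv2.resize(q['pixels'][160:280,220:330],None,fx=5,fy=5,interpolation=cv2.INTER_CUBIC))
E
```

```text
[ 0.49932281 -0.27990808  0.08226801] 23.6 [-0.3268289   0.0040959  -0.38476465] [-0.00647913 -0.06044302  0.01659277]
```

View pics/s12.png

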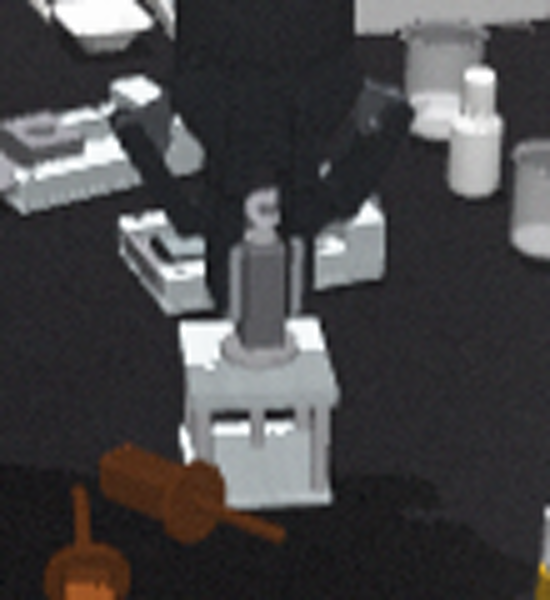

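Pin is in the hole and the flange is about 3 mm above the plate. Lowering slowly until contact, then releasing.

Request:
servo_tool --pt "0.1 0 0 0 1" --pt "0.1 0 0 0 1" --pt "0.1 0 0 0 1" --pt "0 0 0 0 1" --pt "0 0 0 0 1" --pt "0 0 0 0 1" --pt "0 0 0 0 1" --pt "0 0 0 0 1" --pt "0 0 0 0 1" --pt "0 0 0 0 1"

```text
clock: 24.9
tcp_pos: [0.4992, -0.2798, 0.0791]
orientation: [0.478, 0.521, 0.478, -0.521]
wrist_force: [-2.3, 2.1, 5.5]
finger_gap: 0.0185
```

Request:
servo_tool --pt "0 0 0 0 0.5" --pt "0 0 0 0 0" --pt "0 0 0 0 -1" --pt "0 0 0 0 -1" --pt "0 0 0 0 -1" --pt "0 0 0 0 -1" --pt "0 0 0 0 -1" --pt "0 0 0 0 -1" --pt "0 0 0 0 -1" --pt "0 0 0 0 -1"

```text
clock: 26.15
tcp_pos: [0.4992, -0.2798, 0.079]
orientation: [0.478, 0.521, 0.478, -0.521]
wrist_force: [-0.1, -0.4, -0.3]
finger_gap: 0.0855
```

Request:
servo_tool --pt "-1 0 0 0 -1" --pt "-2 0 0 0 -1" --pt "-3 0 0 0 -1" --pt "-3 0 0 0 -1" --pt "-3 0 0 0 -1" --pt "0 0 0 0 -1" --pt "0 0 0 0 -1" --pt "0 0 0 0 -1" --pt "0 0 0 0 -1" --pt "0 0 0 0 -1"

```text
clock: 27.4
tcp_pos: [0.4989, -0.2797, 0.1984]
orientation: [-0.478, -0.521, -0.479, 0.521]
wrist_force: [0.4, -0.6, 0.8]
finger_gap: 0.0853
```

```bash
python3 - <<'E'
from h import *
t,M,s=pose(); print(t,s['clock'],s['wrist_force'])
p=shot('wrist','w13.png'); q=optics.read_camera('side')
cv2.imwrite('pics/s13.png',cv2.resize(q['pixels'][160:280,190:330],None,fx=5,fy=5,interpolation=cv2.INTER_CUBIC))
cv2.imwrite('pics/w13c.png',cv2.resize(p['pixels'][100:260,150:350],None,fx=3.3,fy=3.3,interpolation=cv2.INTER_CUBIC))
E
```

```text
[ 0.49892882 -0.27965168  0.19836228] 27.4 [ 0.40005907 -0.57811216  0.80093734]
```

View pics/s13.png

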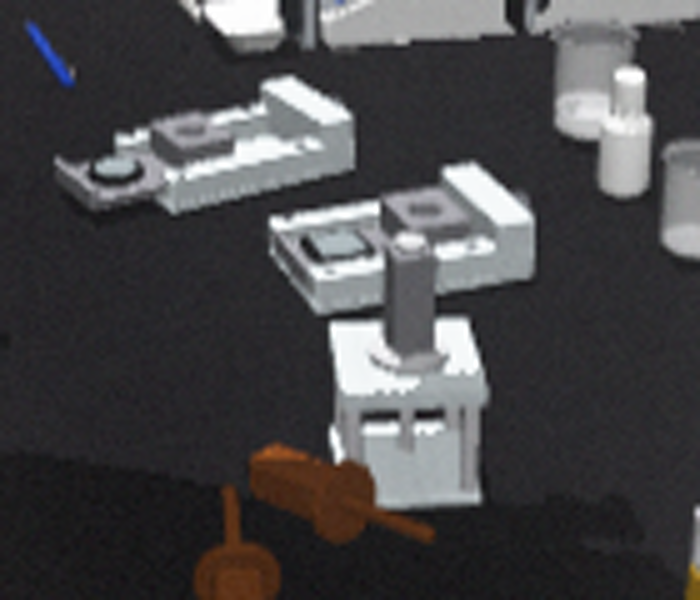

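View pics/w13c.png

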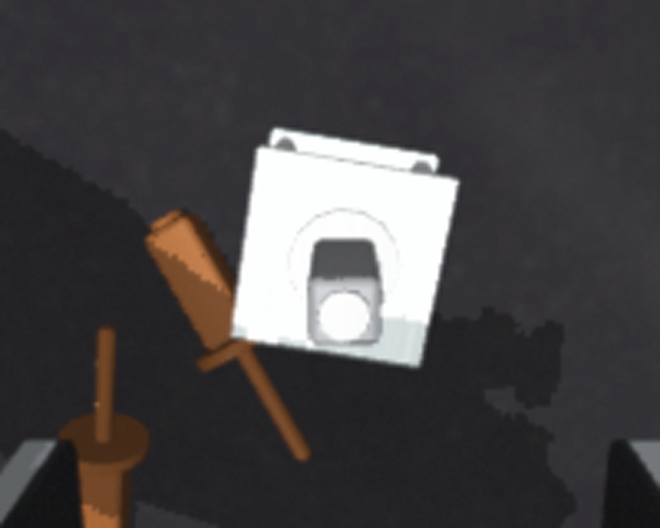

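The tool stands upright with its flange on the plate, the round slide is out, the square slide is closed, and the gripper is clear. I'm handing in.

```bash
python3 - <<'E'
from h import *
print(order.hand_in())
E
```

```text
the job is handed in; nothing more can be done
None
```

The job is done and handed in at about 27.4 s. I took the grey pin tool from its stand and pressed the round filter's button fully down. I then pushed that slide out to its stop with the button held, lifted the tool out and set it back upright in its stand.

**What the last checks showed:**
- **Button hold:** the force on the tool was about 10 N while pressing and about 6 N during the push. The spring alone gives 5 N.
- **Round slide:** it measured about 45 mm out in the wrist picture, against a stop at 45 mm. Its button looked up again after I lifted the tool out.
- **Square slide:** it looked closed in the last side view. I did not measure it.
- **Tool:** it stands upright with its flange on the plate. I released it at the same height I gripped it, and the gripper is clear with the wrist force near zero.

**What disagreed:**
- **Early position estimates:** the camera positions for the stand and well differed by a few millimetres. I worked from close wrist-camera views instead.
- **Button bottoming out:** it bottomed about 2 to 3 mm higher than I had calculated. I put this down to calibration, because the tool still sat the same way in the grip afterwards.
- **Brown look-alikes:** both tipped over on their own shortly after the start, before I was near them. In the last pictures they still lay on the work surface.

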